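# Spoon one indicator lens into each empty fuse holder lid

## Task

Each of the two empty fuse holder lids needs one amber indicator lens: slide the clear door of the parts cubby fully open, then scoop up the lenses one at a time with the one-lens spoon and tip one into each empty lid. Keep the gripper off the lenses, and tip each one out just above its lid, not from a height. Finish with the spoon standing upright on its pad again and the door open, and leave all three lids, the copper terminal block and the hex key where they lie.

Things in the scene. Friction and masses are not known exactly. Their poses are not given: they have to be found in the camera images.
- cubby: Low grey two-bay box fixed on the cabinet top, 168 (x) by 250 (y) by 34 mm high, walls and middle divider (along x) 4 mm. Origin: centre of its underside; +y is the way the door opens. The -y bay holds the lenses, the +y bay fuses that are not needed. Door channels along y on the near and far walls (beyond x +-78 mm) stand up to 42 mm high.
- lens_bay (a point): Centre of the lens bay's floor, 61.5 mm in -y of the cubby's origin and 3 mm above the cabinet top, axes as the cubby. Inside the bay reaches +-80 mm in x and +-59 mm in y. All its walls are upright and rise 31 mm above the floor: a lens pushed against one of them rides up onto the spoon.
- door (a joint): Travel in m of the clear acrylic door along the cubby's +y: 0 = closed over the lens bay, 0.12 = fully open (end stop) over the other bay. It starts closed or nearly so. 4 mm thick, its top 38 mm above the cabinet top; about 1 N of friction; stays where it is left.
- door_pull (a point): Centre of the door's black pull bar: 50 mm (cubby x) by 12 mm (cubby y) by 20 mm high, standing on the door from 38 to 58 mm above the cabinet top. Moves with the door; axes as the cubby.
- spoon_grip (a point): Centre of the spoon's black grip, 18 (x) by 12 (y, pinch it this way) by 50 mm (z). The loose steel spoon (about 55 g) stands on its pad. Its axes: z up along the upright handle, x towards the open nose of the pocket. This point is 80 mm above the spoon's underside, the handle's top 105 mm. A 10 by 3 mm shank joins grip and pocket.
- spoon_pocket (a point): Where the centre of a scooped lens lies: 24.5 mm in +x and 73 mm in -z of spoon_grip (same axes), 7 mm above the underside. The pocket holds one lens: flat floor 2 mm thick, U-shaped wall 9 mm high, 36 mm apart inside (radius 18 mm round this point at the back), open at the nose: a straight edge, 40 mm wide, 20 mm in +x. A heel reaches back to x = -36 mm.
- lens_a: Smooth amber lens in the cubby, loose, about 14 g: 32 mm diameter, 10 mm thick, flat above and domed below (dome radius 24 mm), so its rim stands 6 mm clear of the floor. Origin: its centre, half-way up; z up while the dome is down. It slides easily (friction about 0.3) and rocks. Either lens may go into either empty lid, either way up.
- lens_b: The other lens, same as lens_a.
- lid_a: Empty black fuse holder lid, loose, 60 g, lying open side up like a shallow tray: 92 mm (x) by 68 mm (y) by 16 mm high, walls and floor 3 mm thick, inside 86 by 62 mm, with small hinge lugs at +x and a thumb tab at -x. Origin: centre of its underside.
- lid_b: The other empty lid, same as lid_a.
- lid_fitted: Third lid of the same kind, already fitted with its own amber lens held in its middle: leave it alone. The three lids may lie in any of the three places. Origin: centre of its underside.
- pad: Thin black rubber pad for the spoon, fixed, 100 mm (x) by 90 mm (y) by 3 mm high. Origin: centre of its underside.
- spoon: The spoon as a whole. Origin: underside of the pocket, 7 mm below spoon_pocket; axes as for spoon_grip.
- terminal_block: Bystander: copper terminal block, loose, 30 by 62 by 22 mm, with three screws. Origin: centre of its underside.
- hex_key: Bystander: chrome L-shaped hex key, loose, 90 by 26 mm, 6 mm thick, lying flat. Origin: under the middle of its long arm.
Things that resemble listed ones, but are neither listed nor needed, are in the scene too. What is shaped like the lid_a but green or red is not meant. There is more than one size of the spoon; the job needs the smaller.

How it is judged:
By the outcome, as a careful person would: the job done as asked, in the order asked, and still so for the second after the job is handed in, with the robot touching nothing.
It also fails if it takes over 72 s, if anything falls off the work surface, if the arm or the gripper's body presses on something with over 40 N, if the wrist force passes 120 N, or if a joint passes its speed limit or range.

## Robot

A 6-joint arm with a two-finger parallel gripper is mounted at the origin on the work surface. World frame = base frame: x ahead of the robot, y to its left, z up, the work surface at z = 0. Lengths are in m, angles in rad, forces in N, time in s.
With the tool pointing down it reaches from about 0.375 to 0.9 m from the base axis. Payload 3.1 kg.
Tool frame: the origin (TCP) lies between the finger pads; the fingertips stand 22 mm ahead of it and the grasp point (between the pads) lies 3 mm ahead of it; z points along the fingers, y is the line along which they close (so a half turn about z gives the same grasp; the last joint's range is limited). The gripper opens to 87 mm and grips with 3 to 60 N. Pads are 19 mm wide; open, the fingers measure 117 mm over their backs; the gripper's body (75 mm by 190 mm) begins 51 mm behind the grasp point.
Start: joints at [0.974, 0.527, 1.433, -0, 1.181, -0.178], TCP at [0.254, 0.571, 0.245] pointing down, gripper open.
Joint ranges: [-3.08, 3.08], [-0.75, 2.2], [0.22, 2.44], [-1.43, 4.57], [0, 2.65], [-2.85, 2.85]. Speed limits (rad/s): [2.79, 2.79, 3.14, 3.14, 3.14, 3.14].

## Interface

Orientations are given as a unit quaternion [x, y, z, w].
In Python, from rig import robot gives the robot as it stands.
- The arm moves only by the tool move_arm, never from a script. Its argument "series" is text: rows parted by semicolons, each of 6 numbers parted by spaces: the shift along the tool's x, y, z in mm, then the turn, a rotation vector about the tool's x, y, z in degrees. In form: dx dy dz ax ay az; .... A call has 1 to 8 rows; each row is the pose to reach, as a shift and turn from the pose commanded when the call began, along the tool's axes at that moment; what a row does not reach only later rows make up. A row lasts 1/12 s, in which the tool goes at most 41.7 mm and 7.16 degrees, less where a joint would pass 70% of its speed; a pose out of reach is approached as far as the arm can. A call with a gripper value outside its range is refused whole. "jaw" is the opening, from 0 (shut) to 1 (fully open), set as the call begins (left out, the last holds). The fingers move at their own pace and stop on an object; "newtons" is the grip in N (left out, the last holds). Time passes only in rows, so rows that repeat a pose let the fingers close. It gives the time, the measured TCP pose, the force, the opening and the grip force at its end, in the units of the state.
- robot.get_obs(): the state, without advancing time (a new reading comes with each control period).
- robot.camera(name): name is "scene" or "top"; returns a dict with "img" (384x512x3 uint8, red, green, blue), "mtx" (3x3 intrinsics, pixels), "world_to_cam" (4x4, takes a point from world to camera coordinates). Camera axes: x right, y down, z forward; pixel columns grow to the right and rows downward; lengths in m; the calibration is good to about 2 mm. A picture is of the moment at which its call begins. There is no depth.
- robot.hand_in(): hands the job in; it is judged then, once.
Trained networks look in a picture, given as the dict that the camera call returned (one of the last four; its "shot" number tells which), for a name from the list of things; names that differ only in an ending like _2 or _b are one class to them, and where a whole thing is asked for, a point or a joint stands for the part that bears it (a point fixed in the world has none). Each returns a list of dicts, best first, with "p" (0 to 1); they miss things now and then, are a little off and sometimes report something else, mostly with a low value. They report only what shows in the picture. A call takes as long as a camera call. They do not tell look-alikes from the thing itself.
- robot.search_frame(picture, thing): "xyz" ([x, y, z] in m, in world coordinates, good to about 4 mm: the middle of the surface that is visible of it).
- robot.tip_of(picture, thing): "xyz" ([x, y, z] in m, in world coordinates, good to about 4 mm: a listed point, or the origin of a listed thing).
The state is a dict: "time": time; "q": joint angles; "joint_velocities": joint speeds; "joint_torque": joint torques, N m; "position": TCP position; "tool_rot": TCP orientation; "ft_force": force on the tool from outside, world axes, zero at the start; "moment": the same for the moment, N m; "grip_width": finger opening in m; "grip_force": force on a finger pad.
Only numpy, scipy, OpenCV 4.12 (cv2) and the standard library are available. Lean on these libraries where they do the work, as an engineer would, in place of code of your own. Each camera call takes 0.05 s, during which the arm holds its last target. There are 200 camera calls.

## Working session

There is one attempt and no reset: what is moved stays moved. The work goes in short steps, Python scripts to look and compute and a tool call to move; the robot and the scene stay as the last step left them, time stands still between calls to the robot, and variables do not carry over. Pictures are saved under pics/ and viewed, at most 10 in all, crops included, and the job is handed in when it is done.

Besides the shell and the picture viewer there is one more tool, called after "Call:" as name(argument=value, ...) on one line, values as JSON. move_arm: Moves the arm, as the interface text tells. Its arguments: {"type":"object","properties":{"series":{"type":"string"},"jaw":{"type":"number"},"newtons":{"type":"number"}},"required":["series"]}

```bash
mkdir -p pics; ls; python3 - <<'E'
from rig import robot
import cv2,numpy as np
o=robot.get_obs();print({k:np.round(v,3).tolist() for k,v in o.items()})
ims=[]
for n in("scene","top"):
    p=robot.camera(n);ims.append(p["img"])
    print(n,np.round(p["mtx"],1).tolist(),np.round(p["world_to_cam"],3).tolist())
    for t in["cubby","lens_bay","door_pull","spoon_grip","spoon_pocket","spoon","lens_a","lid_a","lid_fitted","pad","terminal_block","hex_key"]:
        r=robot.tip_of(p,t)
        M=p["mtx"]@p["world_to_cam"][:3]
        for d in r:
            u=M@np.r_[d["xyz"],1];print(t,round(d["p"],2),np.round(d["xyz"],3).tolist(),np.round(u[:2]/u[2]).tolist())
    cv2.imwrite(f"pics/{n}0.png",cv2.resize(p["img"][...,::-1],(800,600),interpolation=cv2.INTER_CUBIC))
E
```

```text
pics
{'time': 0.0, 'q': [0.974, 0.528, 1.434, -0.0, 1.181, -0.178], 'joint_velocities': [-0.0, 0.002, -0.001, 0.0, 0.0, 0.001], 'joint_torque': [-0.0, -44.005, -17.659, 0.063, 0.058, -0.0], 'position': [0.254, 0.57, 0.244], 'tool_rot': [0.208, 0.978, -0.001, -0.0], 'ft_force': [-0.141, 0.024, 0.03], 'moment': [0.043, 0.015, 0.021], 'grip_force': 0.0, 'grip_width': 0.087}
scene [[425.2, 0.0, 258.6], [0.0, 425.2, 192.8], [0.0, 0.0, 1.0]] [[0.879, 0.477, 0.003, -0.461], [0.41, -0.753, -0.514, -0.263], [-0.243, 0.454, -0.858, 1.254], [0.0, 0.0, 0.0, 1.0]]
cubby 0.62 [0.581, 0.231, -0.001] [314.0, 124.0]
lens_bay 0.8 [0.573, 0.169, 0.002] [303.0, 137.0]
door_pull 0.77 [0.576, 0.154, 0.049] [302.0, 130.0]
spoon_grip 0.95 [0.442, -0.032, 0.077] [223.0, 154.0]
spoon_grip 0.73 [0.333, -0.128, 0.102] [164.0, 158.0]
spoon_pocket 0.95 [0.333, -0.096, 0.006] [178.0, 171.0]
spoon_pocket 0.74 [0.464, -0.026, 0.011] [234.0, 170.0]
spoon_pocket 0.28 [0.583, 0.231, -0.004] [315.0, 125.0]
spoon 0.69 [0.466, -0.029, 0.005] [234.0, 173.0]
spoon 0.66 [0.333, -0.096, 0.0] [178.0, 172.0]
lid_a 0.93 [0.608, 
[... 998 characters left out ...]

spoon 0.87 [0.33, -0.1, -0.001] [265.0, 290.0]
spoon 0.71 [0.464, -0.029, 0.007] [234.0, 229.0]
lens_a 0.29 [0.44, -0.031, 0.084] [234.0, 237.0]
lid_a 0.89 [0.773, -0.335, -0.002] [365.0, 103.0]
lid_a 0.86 [0.627, -0.267, -0.001] [337.0, 162.0]
lid_a 0.85 [0.607, -0.402, 0.001] [395.0, 171.0]
lid_a 0.83 [0.626, -0.117, 0.001] [273.0, 161.0]
lid_a 0.71 [0.472, -0.227, -0.002] [321.0, 227.0]
lid_fitted 0.88 [0.468, -0.228, -0.004] [321.0, 229.0]
pad 0.73 [0.463, -0.03, -0.002] [235.0, 230.0]
pad 0.31 [0.462, -0.024, 0.011] [232.0, 230.0]
terminal_block 0.57 [0.766, -0.017, -0.002] [232.0, 103.0]
hex_key 0.6 [0.379, 0.192, 0.001] [135.0, 266.0]
hex_key 0.19 [0.576, 0.169, 0.006] [149.0, 179.0]
```

View pics/scene0.png

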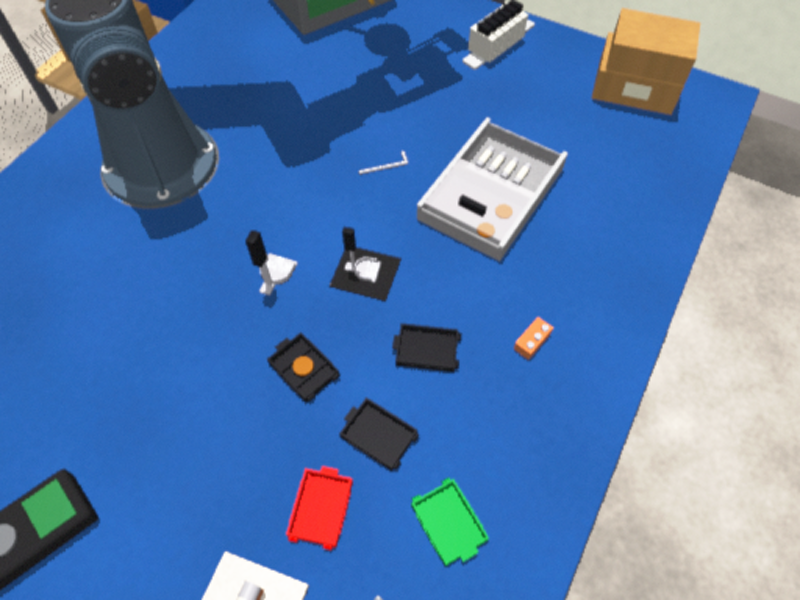

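View pics/top0.png

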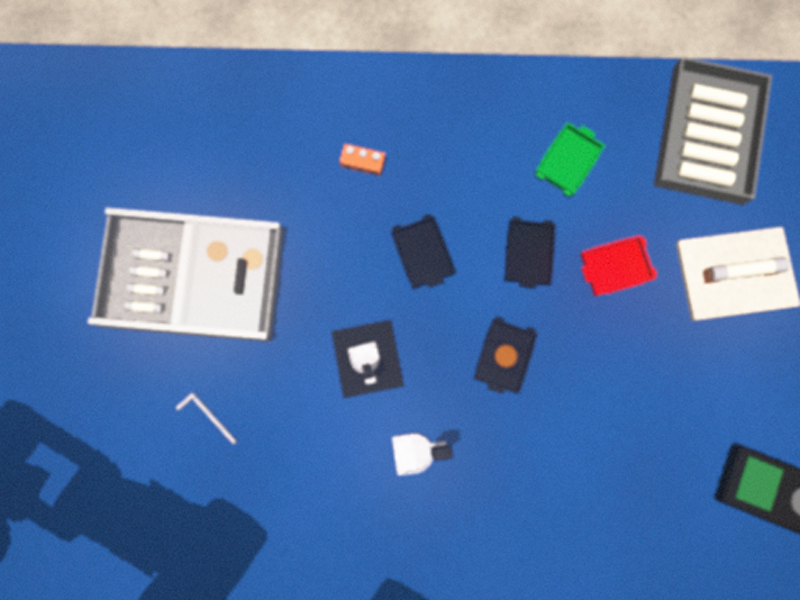

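The scene image (800-scale) shows the cubby around (490,190), with its door closed and the pull at (472,205). The lenses are at (503,211) and (485,230).

Candidates:
- **Spoon:** the small one stands on the pad at (365,265). The big look-alike, off the pad, is at (270,268).
- **Lids:** the empty black ones are at (428,348) and (380,433). The fitted one is at (303,367). The red (320,508) and green (450,520) ones are look-alikes.

I choose the spoon on the pad and the two plain black lids, and will check them in a crop.

```bash
cat > h.py <<'E'
import cv2,numpy as np
from scipy.spatial.transform import Rotation as R
from rig import robot
def proj(p,X):
    u=(np.atleast_2d(X)@p["world_to_cam"][:3,:3].T+p["world_to_cam"][:3,3])@p["mtx"].T
    return u[:,:2]/u[:,2:]
def ray(p,uv,z):
    W=p["world_to_cam"];uv=np.atleast_2d(uv).astype(float)
    d=np.c_[uv,np.ones(len(uv))]@np.linalg.inv(p["mtx"]).T@W[:3,:3]
    c=-W[:3,:3].T@W[:3,3]
    return c+d*((z-c[2])/d[:,2])[:,None]
def box(o,yaw,x0,x1,y0,y1,z):
    c,s=np.cos(np.radians(yaw)),np.sin(np.radians(yaw))
    return np.array([[o[0]+c*x-s*y,o[1]+s*x+c*y,z] for x,y in((x0,y0),(x1,y0),(x1,y1),(x0,y1))])
def draw(im,p,X,off,k,col):
    q=((proj(p,X)-off)*k).astype(np.int32);cv2.polylines(im,[q],True,col,1)
def crop(p,x0,y0,x1,y1,k):
    return cv2.resize(p["img"][y0:y1,x0:x1,::-1],None,fx=k,fy=k,interpolation=cv2.INTER_CUBIC).copy()
def go(xyz,q=None,o=None):
    "target -> tool-frame shift mm and rotvec deg from the present measured pose"
    o=o or robot.get_obs();T=R.from_quat(o["tool_rot"])
    d=T.inv().apply(np.array(xyz)-o["position"])*1000
    rv=np.zeros(3) if q is None else np.degrees((T.inv()*q).as_rotvec())
    print("shift",d.round(1),"turn",rv.round(1))
def down(yaw):
    "tool pointing down with tool x along world yaw (deg)"
    return R.from_euler("z",yaw,degrees=True)*R.from_euler("x",180,degrees=True)
E
python3 - <<'E'
from h import *
for n,z in(("top",0.016),("scene",0.016)):
    p=robot.camera(n);hsv=cv2.cvtColor(p["img"],cv2.COLOR_RGB2HSV)
    dk=((hsv[...,2]<60)).astype(np.uint8)
    for c in cv2.findContours(dk,0,2)[0]:
        a=cv2.contourArea(c)
        if 150<a<2500:
            r=cv2.minAreaRect(c);w=ray(p,cv2.boxPoints(r),.01)
            cen=w.mean(0);e=w[1]-w[0];f=w[2]-w[1]
            print(n,np.round(r[0]),int(a),cen.round(3)[:2],"edges",np.linalg.norm(e).round(3),np.degrees(np.arctan2(e[1],e[0])).round(1),np.linalg.norm(f).round(3),np.degrees(np.arctan2(f[1],f[0])).round(1))
    am=((hsv[...,0]>5)&(hsv[...,0]<22)&(hsv[...,1]>60)).astype(np.uint8)
    x0,x1=(60,200) if n=="top" else (270,370)
    for c in cv2.findContours(am,0,2)[0]:
        a=cv2.contourArea(c);m,_=cv2.minEnclosingCircle(c)
        if a>40 and .4<ray(p,m,.009)[0][0]<.7: print("amber",n,np.round(m),a,ray(p,m,.009).round(3))
p=robot.camera("top")
im=crop(p,50,115,330,315,2.85);off=(50,115)
o=(.581,.232)
for z in(.034,):draw(im,p,box(o,-4.5,-.084,.084,-.125,.125,z),off,2.85,(0,0,255))
draw(im,p,box((.464,-.03),8,-.05,.05,-.045,.045,.003),off,2.85,(0,255,255))
cv2.imwrite("pics/c1.png",im)
E
```

```text
top [490. 312.] 1737 [ 0.289 -0.601] edges 0.083 -25.1 0.131 -111.1
amber top [324. 228.] 147.0 [[ 0.471 -0.231  0.009]]
amber top [161. 166.] 89.5 [[0.608 0.143 0.009]]
amber top [139. 160.] 98.5 [[0.62  0.195 0.009]]
scene [ 21. 337.] 2252 [ 0.282 -0.607] edges 0.147 70.9 0.097 -17.3
scene [243. 278.] 1116 [ 0.63 -0.27] edges 0.07 87.9 0.098 -6.5
scene [194. 235.] 986 [ 0.472 -0.232] edges 0.071 80.0 0.106 -17.6
scene [273. 222.] 916 [ 0.625 -0.112] edges 0.072 113.3 0.103 21.3
scene [164. 159.] 152 [ 0.281 -0.083] edges 0.025 52.2 0.07 -40.7
scene [234. 169.] 938 [ 0.462 -0.02 ] edges 0.118 108.9 0.107 10.3
scene [78. 52.] 1187 [-0.203  0.134] edges 0.144 28.7 0.165 -50.7
scene [16. 40.] 211 [-0.422  0.081] edges 0.018 80.9 0.363 -27.2
scene [320.  11.] 205 [0.391 0.688] edges 0.139 76.1 0.041 -40.6
amber scene [194. 234.] 146.0 [[ 0.471 -0.231  0.009]]
amber scene [310. 147.] 65.0 [[0.608 0.142 0.009]]
amber scene [322. 135.] 59.5 [[0.62  0.196 0.009]]
```

View pics/c1.png

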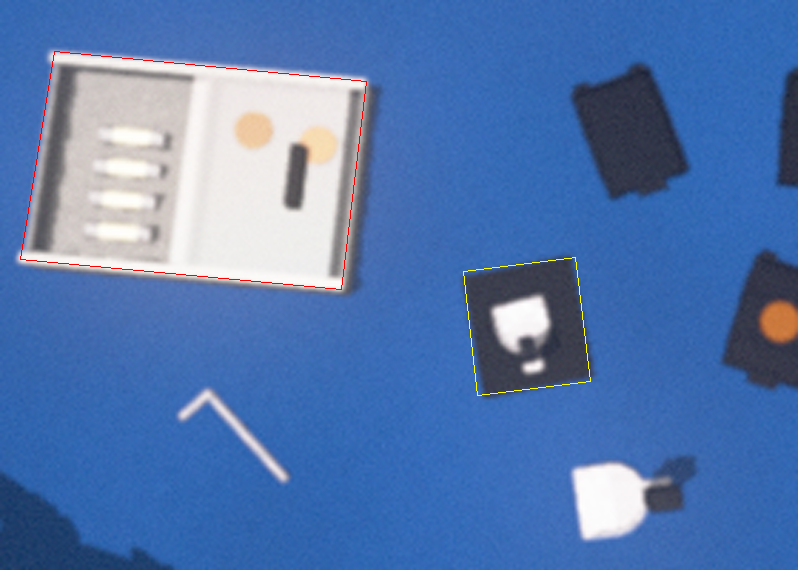

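The crop confirms the choices: the spoon on the pad at crop (521,325), yaw about 13°, and the cubby outline at yaw -4.5°. The lenses lie at crop (253,130) and (318,144), and the pull bar at (295,177). I'll open the door first.

```bash
python3 - <<'E'
from h import *
p=robot.camera("top");hsv=cv2.cvtColor(p["img"],cv2.COLOR_RGB2HSV)
m=(hsv[160:200,140:168,2]<90).astype(np.uint8)
M=cv2.moments(m,True);u=np.array([M["m10"]/M["m00"]+140,M["m01"]/M["m00"]+160]);w=ray(p,u,.053)[0]
print(M["m00"],u,w.round(4))
go((w[0],w[1],.12),down(175.5));go((w[0],w[1],.065),down(175.5))
E
```

```text
38.0 [154.02631579 175.63157895] [0.5758 0.1491 0.053 ]
shift [-465.4 -254.6  124.5] turn [  0.   -0.  -19.5]
shift [-465.4 -254.6  179.5] turn [  0.   -0.  -19.5]
```

Call:
move_arm(series="-35 -20 10 0 0 -2; -70 -40 18 0 0 -5; -105 -58 28 0 0 -7; -140 -77 38 0 0 -10; -175 -96 47 0 0 -12; -210 -115 56 0 0 -15; -245 -134 66 0 0 -17; -280 -153 75 0 0 -19.5", jaw=0.6)

```text
time: 2.17
position: [0.4487, 0.3158, 0.1693]
tool_rot: [0.038, 0.999, 0.0, 0.0]
ft_force: [0.8, 1.0, -0.6]
grip_width: 0.0532
grip_force: 0.0
```

```bash
python3 - <<'E'
from h import *
go((.576,.149,.12),down(175.5));go((.576,.149,.065),down(175.5))
E
```

```text
shift [-139.6 -156.6   49.3] turn [0.  0.  0.1]
shift [-139.6 -156.6  104.3] turn [0.  0.  0.1]
```

Call:
move_arm(series="-25 -28 10 0 0 0; -52 -58 20 0 0 0; -80 -88 32 0 0 0; -108 -120 45 0 0 0; -132 -148 60 0 0 0; -140 -157 80 0 0 0; -140 -157 98 0 0 0; -140 -157 104 0 0 0")

```text
time: 2.83
position: [0.5745, 0.1481, 0.0631]
tool_rot: [0.041, 0.999, -0.0, -0.002]
ft_force: [-1.2, -0.1, -0.1]
grip_width: 0.0522
grip_force: 0.0
```

Call:
move_arm(series="0 0 0 0 0 0; 0 0 0 0 0 0; 0 0 0 0 0 0; 0 0 0 0 0 0", jaw=0, newtons=15)

```text
time: 3.17
position: [0.5754, 0.1507, 0.0669]
tool_rot: [0.039, 0.999, 0.0, 0.001]
ft_force: [-0.2, 0.4, -0.3]
grip_width: 0.033
grip_force: 0.0
```

Call:
move_arm(series="0 0 0 0 0 0; 0 0 0 0 0 0; 0 0 0 0 0 0; 0 0 0 0 0 0; 0 0 0 0 0 0")

```text
time: 3.58
position: [0.5752, 0.1501, 0.0661]
tool_rot: [0.039, 0.999, 0.0, 0.0]
ft_force: [-1.4, 1.0, 3.6]
grip_width: 0.012
grip_force: 15.0
```

Call:
move_arm(series="0 10 0 0 0 0; 0 28 0 0 0 0; 0 46 0 0 0 0; 0 64 0 0 0 0; 0 82 0 0 0 0; 0 97 0 0 0 0; 0 107 0 0 0 0; 0 113 0 0 0 0")

```text
time: 4.25
position: [0.5829, 0.2596, 0.066]
tool_rot: [0.036, 0.999, -0.005, -0.001]
ft_force: [-2.4, -26.7, 10.8]
grip_width: 0.0121
grip_force: 15.0
```

Call:
move_arm(series="0 2 0 0 0 0; 0 4 0 0 0 0; 0 6 0 0 0 0; 0 6 0 0 0 0")

```text
time: 4.58
position: [0.583, 0.2597, 0.0659]
tool_rot: [0.037, 0.999, -0.008, -0.003]
ft_force: [-2.2, -25.5, 11.6]
grip_width: 0.0115
grip_force: 15.0
```

Call:
move_arm(series="0 -6 0 0 0 0; 0 -6 0 0 0 0; 0 -6 0 0 0 0; 0 -6 -20 0 0 0; 0 -6 -50 0 0 0; 0 -6 -85 0 0 0; 0 -6 -100 0 0 0", jaw=0.6)

```text
time: 5.17
position: [0.5857, 0.2644, 0.1694]
tool_rot: [0.039, 0.999, 0.001, 0.003]
ft_force: [0.3, 0.4, 0.3]
grip_width: 0.0486
grip_force: 0.0
```

```bash
python3 - <<'E'
from h import *
p=robot.camera("top")
print([(round(d["p"],2),d["xyz"].round(3) if hasattr(d["xyz"],"round") else d["xyz"]) for d in robot.tip_of(p,"door_pull")])
go((.442,-.031,.15),down(193));go((.442,-.031,.086),down(193))
E
```

```text
[(0.67, [0.5819, 0.2575, 0.0535]), (0.55, [0.4655, -0.0298, -0.0036])]
shift [ 121.1 -305.8   17.3] turn [  0.1   0.5 -17.4]
shift [ 121.6 -306.    81.3] turn [  0.1   0.5 -17.4]
```

Call:
move_arm(series="10 -25 2 0 0 -2; 25 -64 4 0 0 -5; 41 -104 6 0 0 -8; 57 -143 8 0 0 -11; 73 -183 10 0 0 -13; 89 -223 12 0 0 -15; 105 -263 14 0 0 -17.5; 117 -295 14 0 0 -17.5")

```text
time: 5.93
position: [0.442, -0.0228, 0.1502]
tool_rot: [-0.115, 0.993, 0.001, -0.001]
ft_force: [1.3, -1.6, 0.2]
grip_width: 0.0521
grip_force: 0.0
```

```bash
python3 - <<'E'
from h import *
go((.442,-.031,.15),down(193))
p=robot.camera("scene");im=crop(p,180,90,350,215,4.6);off=(180,90);k=4.6
sp=(.4655,-.0275)
draw(im,p,box(sp,13,-.036,.02,-.02,.02,.005),off,k,(0,0,255))
g=(sp[0]-.0245*np.cos(np.radians(13)),sp[1]-.0245*np.sin(np.radians(13)))
draw(im,p,box(g,13,-.009,.009,-.006,.006,.108),off,k,(0,255,0))
draw(im,p,box(g,13,-.009,.009,-.006,.006,.058),off,k,(0,255,0))
cv2.imwrite("pics/c2.png",im)
E
```

```text
shift [ 1.9 -8.   0.2] turn [ 0.1 -0.1  0.2]
```

View pics/c2.png

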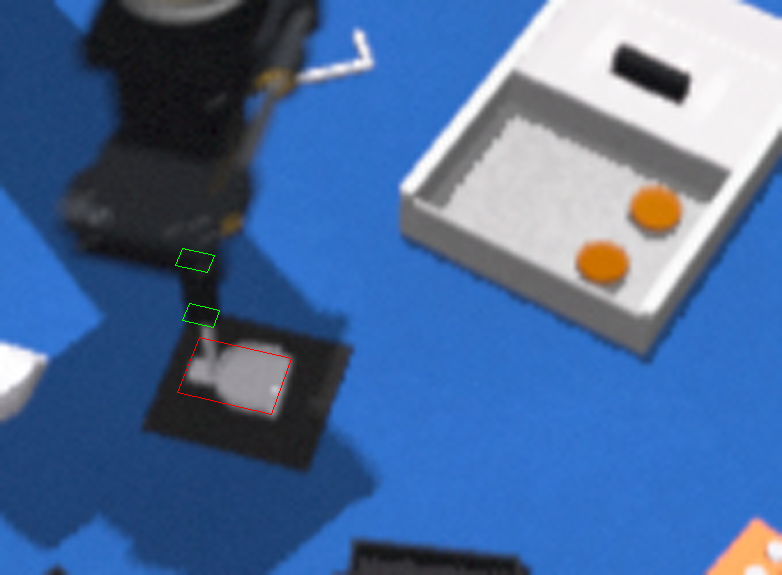

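The door is open, and the pull is at (650,73) in the crop. The spoon outline and grip match the overlay, with the grip at (195,290), so I'll descend and pinch it. The lenses are at (657,209) and (602,262), near the far wall.

Call:
move_arm(series="2 -8 0 0 0 0; 2 -8 15 0 0 0; 2 -8 35 0 0 0; 2 -8 52 0 0 0; 2 -8 61 0 0 0; 2 -8 64 0 0 0")

```text
time: 6.48
position: [0.4435, -0.0295, 0.0857]
tool_rot: [-0.114, 0.993, 0.001, -0.001]
ft_force: [0.2, -0.1, -0.3]
grip_width: 0.0524
grip_force: 0.0
```

Call:
move_arm(series="0 0 0 0 0 0; 0 0 0 0 0 0; 0 0 0 0 0 0; 0 0 0 0 0 0; 0 0 0 0 0 0; 0 0 0 0 0 0; 0 0 0 0 0 0; 0 0 0 0 0 0", jaw=0, newtons=45)

```text
time: 7.15
position: [0.444, -0.0308, 0.0878]
tool_rot: [-0.113, 0.994, -0.0, 0.0]
ft_force: [-0.8, 0.0, 2.0]
grip_width: 0.012
grip_force: 45.0
```

```bash
python3 - <<'E'
from h import *
for n in("top","scene"):
    p=robot.camera(n);hsv=cv2.cvtColor(p["img"],cv2.COLOR_RGB2HSV)
    am=((hsv[...,0]>5)&(hsv[...,0]<22)&(hsv[...,1]>90)).astype(np.uint8)
    for c in cv2.findContours(am,0,2)[0]:
        a=cv2.contourArea(c);m,_=cv2.minEnclosingCircle(c)
        if a>40 and .4<ray(p,m,.012)[0][0]<.7: 
            w=ray(p,m,.012)[0];d=R.from_euler("z",4.5,degrees=True).apply(w-[.581,.232,0])+[0,.0615,0]
            print(n,a,w.round(4),d.round(4))
o=robot.get_obs();print(o["position"],o["tool_rot"])
E
```

```text
top 149.0 [ 0.4708 -0.2304  0.012 ] [-0.0736 -0.4081  0.012 ]
top 118.5 [0.6092 0.1429 0.012 ] [ 0.0351 -0.0251  0.012 ]
top 116.5 [0.6189 0.1948 0.012 ] [0.0407 0.0274 0.012 ]
scene 136.5 [ 0.4722 -0.2319  0.012 ] [-0.072  -0.4095  0.012 ]
scene 70.0 [0.6098 0.1403 0.012 ] [ 0.0359 -0.0277  0.012 ]
scene 73.0 [0.6204 0.1934 0.012 ] [0.0423 0.0261 0.012 ]
[ 0.44405085 -0.03082177  0.0878466 ] [-1.13132216e-01  9.93579898e-01 -1.39719939e-04  2.62857404e-04]
```

Call:
move_arm(series="0 0 -8 0 0 0; 0 0 -25 0 0 0; 0 0 -45 0 0 0; 0 0 -58 0 0 0; 0 0 -60 0 0 0; 0 0 -60 0 0 0")

```text
time: 7.75
position: [0.4444, -0.0308, 0.1484]
tool_rot: [-0.113, 0.994, -0.0, 0.001]
ft_force: [0.2, -0.4, 0.0]
grip_width: 0.0119
grip_force: 45.0
```

```bash
python3 - <<'E'
from h import *
o=robot.get_obs();print(o["position"],o["ft_force"]);go((.552,.1997,.147),down(175.5),o)
E
```

```text
[ 0.44437139 -0.03078904  0.14843263] [ 0.15045748 -0.39094972  0.01999767]
shift [-156.7  200.3    1.5] turn [-0.1  0.1 17.5]
```

Call:
move_arm(series="-8 10 0 0 0 1; -28 36 0 0 0 4; -52 67 0 0 0 7; -78 100 0 0 0 10; -104 133 0 0 0 13; -130 166 0 0 0 15.5; -150 192 0 0 0 17.5; -157 200 0 0 0 17.5")

```text
time: 8.42
position: [0.5534, 0.204, 0.1464]
tool_rot: [0.038, 0.999, 0.001, 0.001]
ft_force: [0.4, 0.2, -1.1]
grip_width: 0.0119
grip_force: 45.0
```

Call:
move_arm(series="0 0 0 0 0 0; 0 0 0 0 0 0")

```text
time: 8.58
position: [0.5505, 0.1992, 0.1462]
tool_rot: [0.038, 0.999, -0.001, -0.002]
ft_force: [0.5, 1.1, -1.6]
grip_width: 0.0117
grip_force: 45.0
```

```bash
python3 - <<'E'
from h import *
o=robot.get_obs();print(o["position"]);go((.552,.1997,.147),down(175.5),o)
p=robot.camera("top");k=6
x0,y0=95,125;im=crop(p,x0,y0,x0+95,y0+95,k)
R4=lambda b:(.5762+.997*b[0]+.0785*b[1],.1707-.0785*b[0]+.997*b[1])
draw(im,p,box(R4((0,0)),-4.5,-.08,.08,-.059,.059,.003),(x0,y0),k,(0,0,255))
t=o["position"];po=(t[0]+.0235*.997,t[1]-.0235*.0785)
draw(im,p,box(po,-4.5,-.036,.02,-.02,.02,t[2]-.083),(x0,y0),k,(0,255,0))
cv2.imwrite("pics/c3.png",im)
E
```

```text
[0.55050017 0.1992317  0.14616532]
shift [-1.5  0.6 -0.8] turn [-0.1 -0.2  0.1]
```

View pics/c3.png

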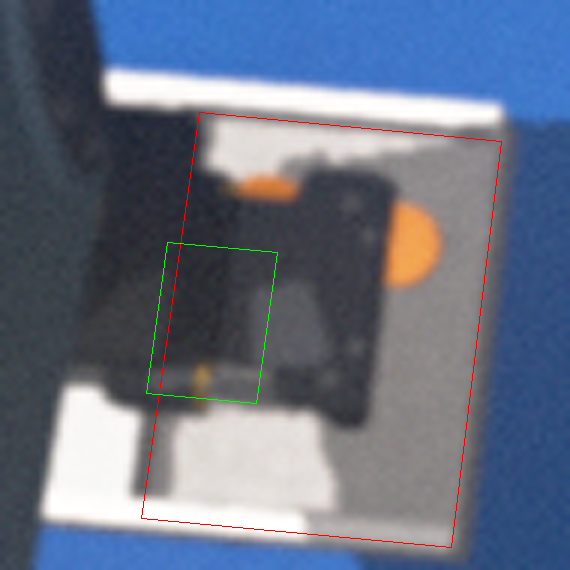

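The top view is occluded by the gripper, but the bay outline fits and lens A's rim shows at (270,187). Next I'll descend behind it and check from the scene camera.

Call:
move_arm(series="0 0 8 0 0 0; 0 0 24 0 0 0; 0 0 42 0 0 0; 0 0 53 0 0 0; 0 0 58 0 0 0; 0 0 60 0 0 0; 0 0 60 0 0 0; 0 0 60 0 0 0")

```text
time: 9.3
position: [0.5519, 0.1987, 0.0879]
tool_rot: [0.04, 0.999, 0.0, 0.0]
ft_force: [-0.9, -0.8, 0.0]
grip_width: 0.0116
grip_force: 45.0
```

```bash
python3 - <<'E'
from h import *
o=robot.get_obs();print(o["position"],o["ft_force"]);
p=robot.camera("scene");k=6
x0,y0=260,95;im=crop(p,x0,y0,x0+110,y0+95,k)
t=o["position"];po=(t[0]+.0235*.997,t[1]-.0235*.0785)
draw(im,p,box(po,-4.5,-.036,.02,-.02,.02,.003),(x0,y0),k,(0,255,0))
cv2.imwrite("pics/c4.png",im)
E
```

```text
[0.55194798 0.19874009 0.08789028] [-0.86343651 -0.79732991  0.00231206]
```

View pics/c4.png

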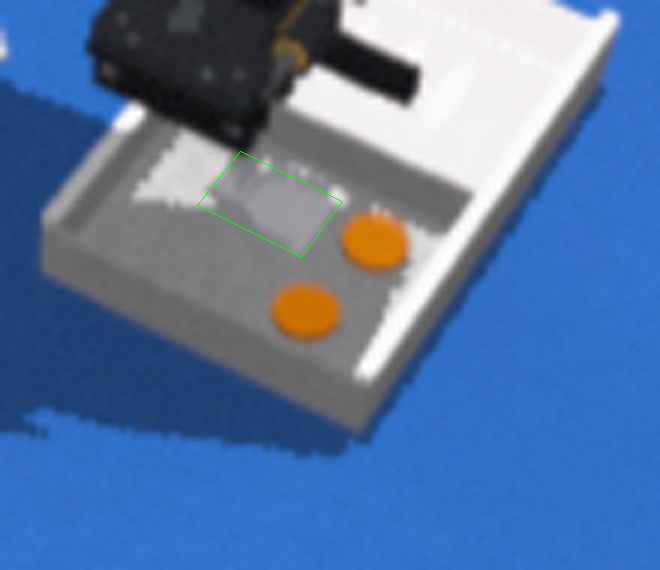

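The spoon lies flat on the bay floor and the nose (centre ≈(322,230)) points at lens A (375,242), slightly low in y. I'll shift it 2 mm and push to the far wall.

Call:
move_arm(series="-4 2 0 0 0 0; -11 2 0 0 0 0; -19 2 0 0 0 0; -27 2 0 0 0 0; -35 2 0 0 0 0; -42 2 0 0 0 0; -48 2 0 0 0 0; -53 2 0 0 0 0")

```text
time: 10.02
position: [0.605, 0.1974, 0.088]
tool_rot: [0.039, 0.999, 0.0, -0.001]
ft_force: [-5.6, 0.9, 14.0]
grip_width: 0.0119
grip_force: 45.0
```

Call:
move_arm(series="-2 0 0 0 0 0; -4 0 0 0 0 0; -6 0 0 0 0 0; -8 0 0 0 0 0; -10 0 0 0 0 0; -10 0 0 0 0 0")

```text
time: 10.52
position: [0.6153, 0.1965, 0.0879]
tool_rot: [0.039, 0.999, 0.0, 0.0]
ft_force: [-2.8, 0.4, 5.5]
grip_width: 0.0116
grip_force: 45.0
```

```bash
python3 - <<'E'
from h import *
o=robot.get_obs();print(o["position"],o["ft_force"]);
p=robot.camera("scene");k=6
x0,y0=260,95;im=crop(p,x0,y0,x0+110,y0+95,k)
cv2.imwrite("pics/c5.png",im)
E
```

```text
[0.61526645 0.19654499 0.08792366] [-2.78364152  0.38035148  5.50802689]
```

View pics/c5.png

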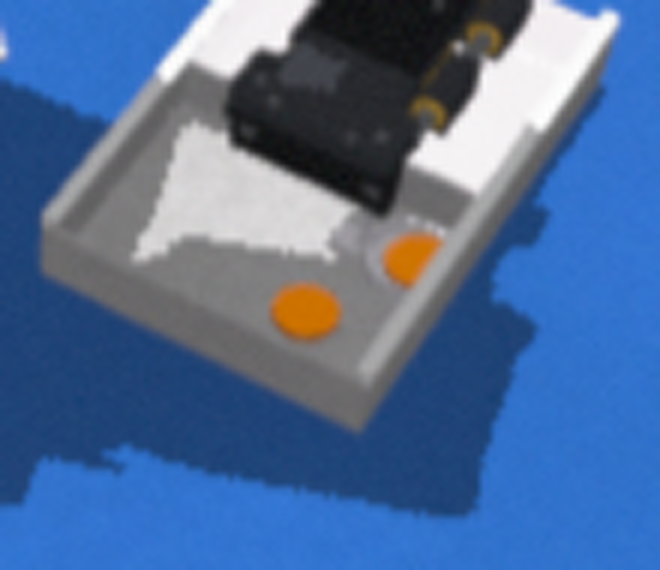

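Lens A is in the pocket at (415,260), with the U-wall around it. I'll tilt it nose-up and lift.

Call:
move_arm(series="3 0 -1.5 0 -2 0; 7 0 -2.5 0 -4.5 0; 11 0 -3.5 0 -7 0; 15 0 -4.5 0 -9.5 0; 19 0 -5.5 0 -12 0; 19 0 -8 0 -12 0; 19 0 -15 0 -12 0; 19 0 -25 0 -12 0")

```text
time: 11.23
position: [0.5967, 0.198, 0.1124]
tool_rot: [0.039, 0.994, -0.004, 0.104]
ft_force: [0.6, 0.9, -1.6]
grip_width: 0.0114
grip_force: 45.0
```

```bash
python3 - <<'E'
from h import *
o=robot.get_obs();print(o["position"],R.from_quat(o["tool_rot"]).as_matrix().round(3).tolist(),o["ft_force"]);
p=robot.camera("scene");k=6
x0,y0=260,95;im=crop(p,x0,y0,x0+110,y0+95,k)
cv2.imwrite("pics/c6.png",im)
E
```

```text
[0.59671844 0.19796801 0.11244181] [[-0.975, 0.079, 0.207], [0.077, 0.997, -0.016], [-0.207, -0.0, -0.978]] [ 0.64227356  0.90256464 -1.61387436]
```

View pics/c6.png

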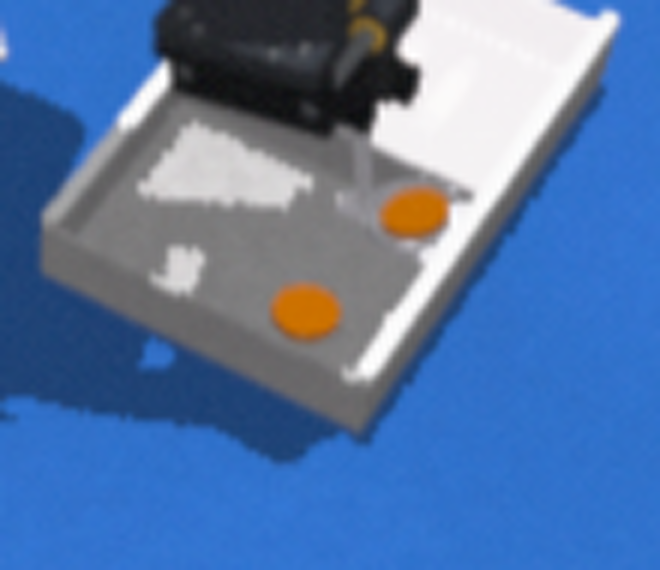

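Lens A sits well in the pocket at (415,212) and lens B is undisturbed at (305,312). I'll carry it to lid 1 at (0.6255, -0.114), yaw 21°.

```bash
cat >> h.py <<'E'
NOSE=np.array([.0435,0,-.0835])
def sp(nose,yaw,th):
    "nose position (underside), spoon yaw, nose-down pitch -> TCP xyz, tool rotation"
    S=R.from_euler("zy",[yaw,th],degrees=True)
    return np.array(nose)-S.apply(NOSE), down(yaw+180)*R.from_euler("y",th,degrees=True)
def rows(poses,o=None):
    o=o or robot.get_obs();T=R.from_quat(o["tool_rot"])
    for x,q in poses:
        d=T.inv().apply(x-o["position"])*1000
        print(*d.round(1),*np.degrees((T.inv()*q).as_rotvec()).round(1),end="; ")
    print()
LID={1:((.6255,-.114),21),2:((.628,-.269),-4)}
def tip(l,th,back=.02,up=0):
    (x,y),w=LID[l];c,s=np.cos(np.radians(w)),np.sin(np.radians(w))
    z=max(.010,.022-.025*np.sin(np.radians(th)))+up
    return sp((x-back*c,y-back*s,z),w,th)
E
python3 - <<'E'
from h import *
o=robot.get_obs();a=(o["position"],R.from_quat(o["tool_rot"]))
b=tip(1,-12,.02,.05)
print(a[0],b[0])
for f in [(.05,0),(.12,.0),]:pass
up=a[0]+[0,0,.045]
ys=[.0,.03,.10,.2,.32,.44,.56,.68,.8,.9,.97,1]
from scipy.spatial.transform import Slerp
sl=Slerp([0,1],R.concatenate([a[1],b[1]]))
hz=[.3,.8,1,1,1,1,1,1,1,1,1,1]
P=[]
for f,h in zip(ys,hz):
    x=a[0]+f*(b[0]-a[0]);x[2]=a[0][2]+.045*h;P.append((x,sl(f)))
rows(P)
E
```

```text
[0.59871402 0.19831308 0.11535789] [ 0.54974446 -0.13675636  0.15042967]
-2.9 0.0 -13.2 0.0 0.0 0.0; -7.0 -10.1 -35.3 -0.2 0.0 -0.7; -7.4 -33.7 -44.5 -0.5 0.0 -2.5; -5.2 -67.5 -45.0 -1.1 0.1 -5.0; -2.6 -108.1 -45.6 -1.7 0.1 -8.0; 0.1 -148.6 -46.3 -2.3 0.1 -11.0; 2.7 -189.2 -46.9 -3.0 0.2 -14.0; 5.3 -229.7 -47.5 -3.6 0.2 -17.0; 8.0 -270.2 -48.1 -4.2 0.2 -20.0; 10.2 -304.0 -48.7 -4.8 0.3 -22.5; 11.7 -327.7 -49.0 -5.1 0.3 -24.2; 12.4 -337.8 -49.2 -5.3 0.3 -24.9;
```

Call:
move_arm(series="-3 0 -12 0 0 0; -6 0 -30 0 0 0; -7 -8 -42 0 0 -0.5; -7 -25 -45 -0.4 0 -2; -6 -50 -45 -0.8 0 -3.5; -4 -80 -45 -1.2 0 -6; -2.6 -110 -45.6 -1.7 0.1 -8; 0 -138 -46 -2.2 0.1 -10")

```text
time: 11.95
position: [0.5773, 0.0596, 0.1589]
tool_rot: [-0.051, 0.993, 0.006, 0.105]
ft_force: [0.2, 0.2, -1.7]
grip_width: 0.0115
grip_force: 45.0
```

```bash
python3 - <<'E'
from h import *
rows([tip(1,-12,.02,.05)])
E
```

```text
48.2 -192.5 -1.8 -3.1 0.1 -14.8;
```

Call:
move_arm(series="7 -26 0 -0.4 0 -2; 14 -56 0 -0.9 0 -4; 22 -88 0 -1.4 0 -6.5; 30 -120 0 -1.9 0 -9; 37 -150 0 -2.4 0 -11.5; 43 -174 -1 -2.8 0.1 -13.5; 47 -188 -1.5 -3.1 0.1 -14.8; 48 -192 -1.8 -3.1 0.1 -14.8")

```text
time: 12.62
position: [0.5494, -0.139, 0.1502]
tool_rot: [-0.178, 0.978, 0.017, 0.103]
ft_force: [0.1, -0.2, 0.0]
grip_width: 0.0117
grip_force: 45.0
```

Call:
move_arm(series="0 0 0 0 0 0")

```text
time: 12.7
position: [0.5487, -0.1366, 0.1499]
tool_rot: [-0.179, 0.978, 0.018, 0.102]
ft_force: [0.1, 1.0, -1.6]
grip_width: 0.0116
grip_force: 45.0
```

```bash
python3 - <<'E'
from h import *
o=robot.get_obs();print(o["position"])
for n in("scene","top"):
    p=robot.camera(n)
    hsv=cv2.cvtColor(p["img"],cv2.COLOR_RGB2HSV)
    am=((hsv[...,0]>5)&(hsv[...,0]<22)&(hsv[...,1]>90)).astype(np.uint8)
    for c in cv2.findContours(am,0,2)[0]:
        a=cv2.contourArea(c);m,_=cv2.minEnclosingCircle(c);w=ray(p,m,.08)[0]
        if a>25 and .4<w[0]<.75: print(n,a,np.round(m),w.round(3))
x,q=tip(1,-12,.02,.05);S=R.from_euler("zy",[21,-12],degrees=True);print("expect",x+S.apply([.0235,0,-.072]))
rows([tip(1,t,.02,u) for t,u in((-10,.045),(-5,.03),(-2,.014),(2,.005),(6,0),(10,0),(14,0),(18,0))])
E
```

```text
[ 0.54872788 -0.13663739  0.14989455]
scene 156.5 [194. 234.] [ 0.498 -0.255  0.08 ]
scene 106.0 [254. 205.] [ 0.581 -0.126  0.08 ]
scene 70.0 [310. 147.] [0.625 0.09  0.08 ]
scene 3164.0 [414.  38.] [0.726 0.611 0.08 ]
top 114.5 [161. 165.] [0.593 0.129 0.08 ]
top 205.0 [232. 101.] [ 0.741 -0.019  0.08 ]
expect [ 0.58617382 -0.12833472  0.08456444]
-2.5 -4.1 3.6 0.0 1.9 -0.2; -6.0 -6.5 17.3 0.1 6.9 -0.2; -6.8 -8.0 32.7 0.1 9.9 -0.2; -10.5 -10.1 41.5 0.1 13.9 -0.2; -15.2 -12.2 46.9 0.1 17.9 -0.2; -20.8 -14.4 47.8 0.1 21.9 -0.2; -26.6 -16.7 49.2 0.1 25.9 -0.2; -32.3 -18.9 51.0 0.1 29.9 -0.2;
```

```bash
sed -i 's/from_euler("zy"/from_euler("ZY"/' h.py; python3 - <<'E'
from h import *
x,q=tip(1,-12,.02,.05);o=robot.get_obs();S=R.from_euler("ZY",[21,-12],degrees=True);print(x,"pocket now",o["position"]+S.apply([.0235,0,-.072]))
rows([tip(1,t,.02,u) for t,u in((-12,.047),(-9,.035),(-6,.024),(-2,.014),(2,.005),(6,0),(10,0),(14,0))])
E
```

```text
[ 0.55089754 -0.1426372   0.14982896] pocket now [ 0.58340343 -0.12048327  0.08396488]
0.8 -9.0 2.5 0.0 -0.1 -0.2; -0.8 -9.0 13.4 0.0 2.9 -0.2; -2.9 -9.0 23.5 0.1 5.9 -0.2; -6.6 -9.0 32.8 0.1 9.9 -0.2; -10.8 -9.0 41.5 0.1 13.9 -0.2; -15.8 -9.0 46.8 0.1 17.9 -0.2; -22.0 -9.0 47.6 0.1 21.9 -0.2; -28.2 -9.0 48.8 0.1 25.9 -0.2;
```

Call:
move_arm(series="0 -5 2 0 0 0; -1 -6 13 0 3 0; -3 -6 23 0 6 0; -6.5 -6 33 0 10 0; -11 -6 41.5 0 14 0; -16 -6 46.5 0 18 0; -22 -6 47.5 0 22 0; -28 -6 49 0 26 0")

```text
time: 13.47
position: [0.5854, -0.1251, 0.1067]
tool_rot: [-0.181, 0.976, -0.022, -0.123]
ft_force: [-0.0, 0.2, -0.6]
grip_width: 0.012
grip_force: 45.0
```

```bash
python3 - <<'E'
from h import *
o=robot.get_obs();print(o["position"],o["ft_force"],tip(1,14)[0])
rows([tip(1,t) for t in(19,24,29,34,39,44,48,50)],o)
E
```

```text
[ 0.58543913 -0.12512388  0.1067318 ] [-0.02497767  0.23203861 -0.61706512] [ 0.58628273 -0.1290541   0.10749525]
-7.2 -4.0 -2.1 0.1 4.6 -0.0; -15.4 -4.0 -3.0 0.1 9.6 -0.0; -23.7 -4.0 -3.4 0.1 14.6 -0.0; -31.8 -4.0 -4.9 0.1 19.6 -0.0; -40.0 -4.0 -5.6 0.1 24.6 -0.0; -48.2 -4.0 -5.7 0.1 29.6 -0.0; -54.8 -4.0 -5.2 0.1 33.6 0.0; -58.0 -4.0 -4.8 0.1 35.6 0.0;
```

Call:
move_arm(series="-7 -3 -2 0 4.6 0; -15 -3 -3 0 9.6 0; -23 -3 -3.5 0 14.6 0; -31 -3 -5 0 19.6 0; -39 -3 -5.6 0 24.6 0; -47 -3 -5.7 0 29.6 0; -54 -3 -5.2 0 33.6 0; -57 -3 -4.8 0 35.6 0")

```text
time: 14.13
position: [0.6398, -0.1066, 0.095]
tool_rot: [-0.166, 0.891, -0.076, -0.415]
ft_force: [0.7, -0.4, -1.0]
grip_width: 0.0117
grip_force: 45.0
```

Call:
move_arm(series="0 0 0 0 0 0; 0 0 0 0 0 0; 0 0 0 0 0 0")

```text
time: 14.38
position: [0.6385, -0.1088, 0.0978]
tool_rot: [-0.165, 0.892, -0.076, -0.414]
ft_force: [-0.3, 0.5, -0.7]
grip_width: 0.0114
grip_force: 45.0
```

```bash
python3 - <<'E'
from h import *
o=robot.get_obs();print(o["position"],o["ft_force"],tip(1,50)[0])
for n in("scene","top"):
    p=robot.camera(n)
    hsv=cv2.cvtColor(p["img"],cv2.COLOR_RGB2HSV)
    am=((hsv[...,0]>5)&(hsv[...,0]<22)&(hsv[...,1]>90)).astype(np.uint8)
    for c in cv2.findContours(am,0,2)[0]:
        a=cv2.contourArea(c);m,_=cv2.minEnclosingCircle(c);w=ray(p,m,.01)[0]
        if a>10 and .4<w[0]<.75: print(n,a,np.round(m),w.round(3))
    if n=="scene":cv2.imwrite("pics/c7.png",crop(p,220,170,320,260,6))
E
```

```text
[ 0.63853573 -0.10884157  0.0977915 ] [-0.26907618  0.53059456 -0.6988542 ] [ 0.64044051 -0.10826488  0.0969957 ]
scene 137.5 [193. 234.] [ 0.47  -0.231  0.01 ]
scene 149.5 [271. 223.] [ 0.622 -0.115  0.01 ]
scene 11.5 [292. 210.] [ 0.653 -0.058  0.01 ]
scene 82.0 [302. 196.] [ 0.656 -0.01   0.01 ]
scene 70.0 [310. 147.] [0.609 0.142 0.01 ]
scene 3161.5 [414.  38.] [0.719 0.706 0.01 ]
top 145.0 [323. 228.] [ 0.471 -0.231  0.01 ]
top 16.5 [452. 176.] [ 0.594 -0.532  0.01 ]
top 27.5 [160. 168.] [0.601 0.144 0.01 ]
top 89.0 [271. 163.] [ 0.619 -0.111  0.01 ]
top 24.0 [247. 114.] [ 0.735 -0.053  0.01 ]
top 147.0 [268. 116.] [ 0.732 -0.101  0.01 ]
```

View pics/c7.png

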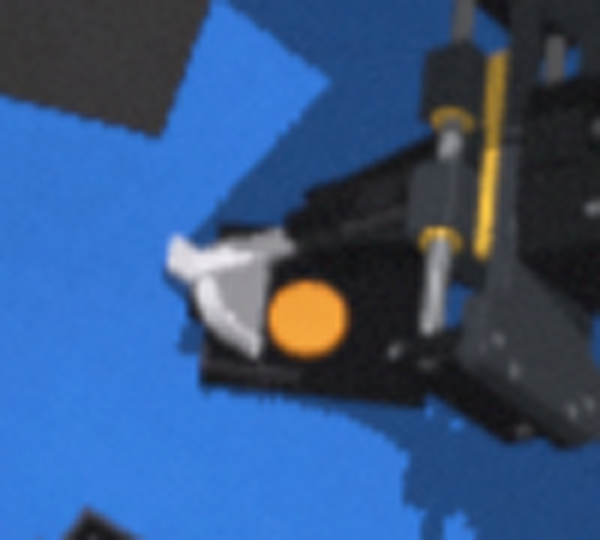

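The lens lies flat in lid 1 at (305,318), clear of the nose. Now I'll retract and return for lens B.

```bash
python3 - <<'E'
from h import *
B=(np.array([.5429,.1482,.148]),down(175.5))
rows([tip(1,50,.03,.012),tip(1,50,.045,.03),tip(1,45,.055,.06),tip(1,38,.06,.08),tip(1,31,.06,.09),tip(1,24,.06,.09),tip(1,17,.06,.09),tip(1,10,.06,.09),B])
E
```

```text
12.9 0.5 -0.7 0.1 0.3 -0.1; 36.3 0.5 -0.9 0.1 0.3 -0.1; 72.8 0.4 -8.6 0.1 -4.7 -0.1; 100.6 0.4 -11.0 0.1 -11.7 -0.1; 116.7 0.4 -9.7 0.1 -18.7 -0.1; 125.5 0.3 -2.1 0.1 -25.7 -0.1; 134.0 0.3 5.6 0.1 -32.7 -0.1; 141.4 0.3 14.0 0.1 -39.7 -0.1; 35.9 274.9 -33.6 -11.0 -48.9 23.8;
```

Call:
move_arm(series="10 0.5 -0.5 0 0 0; 36 0.5 -1 0 0 0; 73 0.5 -9 0 -5 0; 100 0.5 -11 0 -12 0; 117 0.5 -10 0 -19 0; 125 0.5 -2 0 -26 0; 134 0.5 6 0 -33 0; 141 0.5 14 0 -40 0")

```text
time: 15.15
position: [0.5426, -0.1458, 0.1995]
tool_rot: [-0.18, 0.98, -0.016, -0.079]
ft_force: [0.3, -0.1, -1.5]
grip_width: 0.0124
grip_force: 45.0
```

```bash
python3 - <<'E'
from h import *
o=robot.get_obs();print(o["position"])
rows([((.5429,.1482,.150),down(175.5))],o)
E
```

```text
[ 0.54260905 -0.14581763  0.19948495]
-111.3 274.9 31.1 -2.2 -9.1 25.3;
```

Call:
move_arm(series="-10 25 3 -0.2 -1 2.5; -25 60 6 -0.5 -2 6; -40 98 10 -0.8 -4 10; -55 136 14 -1.1 -5 13; -70 174 18 -1.4 -6 16; -85 212 22 -1.7 -7 20; -99 246 26 -2 -8 23; -108 268 29 -2.2 -9 25")

```text
time: 15.82
position: [0.5412, 0.1439, 0.1507]
tool_rot: [0.037, 0.999, 0.001, -0.005]
ft_force: [-0.3, -1.6, -1.0]
grip_width: 0.0121
grip_force: 45.0
```

Call:
move_arm(series="-3 6 0 0 0 0; -3 6 0 0 0 0; -3 6 0 0 0 0")

```text
time: 16.07
position: [0.5465, 0.1463, 0.1507]
tool_rot: [0.036, 0.999, -0.0, -0.005]
ft_force: [-0.2, -0.6, -0.4]
grip_width: 0.0114
grip_force: 45.0
```

```bash
python3 - <<'E'
from h import *
o=robot.get_obs();print(o["position"])
rows([((.5429,.1482,.150),down(175.5)),((.5429,.1482,.088),down(175.5))],o)
p=robot.camera("scene");hsv=cv2.cvtColor(p["img"],cv2.COLOR_RGB2HSV)
am=((hsv[...,0]>5)&(hsv[...,0]<22)&(hsv[...,1]>90)).astype(np.uint8)
for c in cv2.findContours(am,0,2)[0]:
    a=cv2.contourArea(c);m,_=cv2.minEnclosingCircle(c);w=ray(p,m,.012)[0]
    if a>10 and .4<w[0]<.75: print(a,np.round(m),w.round(3))
E
```

```text
[0.54651959 0.1463135  0.15071756]
3.7 1.6 0.8 -0.0 -0.5 0.3; 3.1 1.7 62.7 -0.0 -0.5 0.3; 
136.5 [193. 234.] [ 0.471 -0.231  0.012]
134.0 [271. 223.] [ 0.623 -0.117  0.012]
73.0 [310. 146.] [0.609 0.142 0.012]
17.5 [302.  95.] [0.506 0.302 0.012]
15.5 [310.  85.] [0.509 0.35  0.012]
3163.0 [414.  38.] [0.719 0.703 0.012]
```

Call:
move_arm(series="3 1.5 8 0 -0.5 0.3; 3 1.5 24 0 -0.5 0.3; 3 1.5 42 0 -0.5 0.3; 3 1.5 53 0 -0.5 0.3; 3 1.5 58 0 -0.5 0.3; 3 1.5 60 0 -0.5 0.3; 3 1.5 61 0 -0.5 0.3; 3 1.5 61 0 -0.5 0.3")

```text
time: 16.78
position: [0.5432, 0.1485, 0.089]
tool_rot: [0.04, 0.999, -0.0, -0.001]
ft_force: [-0.4, 0.0, 0.0]
grip_width: 0.0118
grip_force: 45.0
```

```bash
python3 - <<'E'
from h import *
for i in range(3):
    p=robot.camera("scene");o=robot.get_obs();print(o["position"].round(4),o["ft_force"].round(1))
rows([((.5429,.1482,.088),down(175.5))],o)
x0,y0,k=260,95,6;im=crop(p,x0,y0,x0+110,y0+95,k)
t=o["position"];po=(t[0]+.0235*.997,t[1]-.0235*.0785)
draw(im,p,box(po,-4.5,-.036,.02,-.02,.02,.003),(x0,y0),k,(0,255,0))
cv2.imwrite("pics/c8.png",im)
E
```

```text
[0.5432 0.1487 0.0893] [-0.1 -0.4 -1. ]
[0.5432 0.1488 0.0893] [ 0.6 -0.  -0.5]
[0.5432 0.1489 0.0893] [ 1.1  0.3 -1. ]
0.2 -0.7 1.3 0.0 -0.1 -0.0;
```

View pics/c8.png

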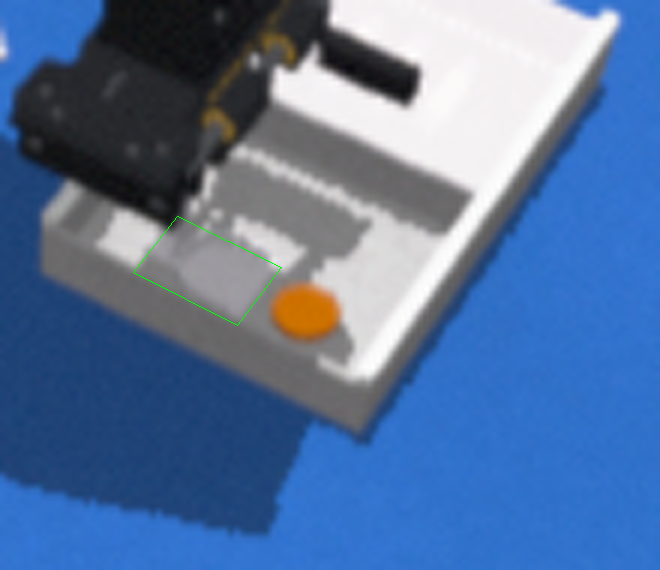

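The spoon is behind lens B, with the nose centre at (259,296), the lens at (305,312), and the two in line. Next I'll lower it 1 mm and push 68 mm to the wall. That uses up my picture budget, so from here I'll check numerically.

Call:
move_arm(series="-4 0 1 0 0 0; -12 0 1 0 0 0; -20 0 1.2 0 0 0; -28 0 1.2 0 0 0; -36 0 1.2 0 0 0; -44 0 1.2 0 0 0; -51 0 1.2 0 0 0; -57 0 1.2 0 0 0")

```text
time: 17.6
position: [0.5995, 0.1445, 0.0881]
tool_rot: [0.039, 0.999, -0.0, -0.002]
ft_force: [-6.2, 0.6, 10.0]
grip_width: 0.0117
grip_force: 45.0
```

Call:
move_arm(series="-2 0 0 0 0 0; -4 0 0 0 0 0; -6 0 0 0 0 0; -8 0 0 0 0 0; -10 0 0 0 0 0; -11 0 0 0 0 0; -11 0 0 0 0 0")

```text
time: 18.18
position: [0.61, 0.1436, 0.088]
tool_rot: [0.039, 0.999, -0.0, -0.002]
ft_force: [-4.4, 0.4, 6.8]
grip_width: 0.0118
grip_force: 45.0
```

```bash
cat >> h.py <<'E'
def amber(n,z):
    p=robot.camera(n);hsv=cv2.cvtColor(p["img"],cv2.COLOR_RGB2HSV)
    am=((hsv[...,0]>5)&(hsv[...,0]<22)&(hsv[...,1]>90)).astype(np.uint8)
    for c in cv2.findContours(am,0,2)[0]:
        a=cv2.contourArea(c);m,_=cv2.minEnclosingCircle(c);w=ray(p,m,z)[0]
        if 20<a<900 and .4<w[0]<.75: print(n,a,np.round(m,1),w.round(4))
    return p
E
python3 - <<'E'
from h import *
amber("scene",.014)
o=robot.get_obs();print(o["position"],o["ft_force"])
print("pocket",o["position"]+[.0235*.997,-.0235*.0785,-.076])
E
```

```text
scene 135.5 [193.5 233.8] [ 0.473  -0.2326  0.014 ]
scene 131.0 [271.2 222.9] [ 0.6234 -0.1171  0.014 ]
scene 50.0 [319.5 150.5] [0.6366 0.1397 0.014 ]
[0.61000418 0.143644   0.08805706] [-4.02594295  0.57994738  7.0577035 ]
pocket [0.63343368 0.14179925 0.01205706]
```

Same force pattern as before, and the lens is at the pocket. I'll tilt and lift as before.

Call:
move_arm(series="3 0 -1.5 0 -2 0; 7 0 -2.5 0 -4.5 0; 11 0 -3.5 0 -7 0; 15 0 -4.5 0 -9.5 0; 19 0 -5.5 0 -12 0; 19 0 -8 0 -12 0; 19 0 -15 0 -12 0; 19 0 -25 0 -12 0")

```text
time: 18.9
position: [0.5924, 0.1449, 0.1124]
tool_rot: [0.039, 0.994, -0.004, 0.103]
ft_force: [0.6, 0.0, -0.6]
grip_width: 0.0116
grip_force: 45.0
```

Call:
move_arm(series="-3 0 -12 0 0 0; -6 0 -28 0 0 0; -8 0 -40 0 0 0; -9 0 -44 0 0 0; -9 0 -44 0 0 0")

```text
time: 19.32
position: [0.5936, 0.145, 0.1597]
tool_rot: [0.039, 0.994, -0.004, 0.106]
ft_force: [1.1, -0.3, 0.1]
grip_width: 0.0118
grip_force: 45.0
```

```bash
python3 - <<'E'
from h import *
o=robot.get_obs();S=R.from_euler("ZY",[-4.5,-12],degrees=True);w=o["position"]+S.apply([.0235,0,-.074]);print("pocket",w)
p=amber("scene",w[2]);print(proj(p,w))
from scipy.spatial.transform import Slerp
a=(o["position"],R.from_quat(o["tool_rot"]));b=tip(2,-12,.02,.06);print(a[0],b[0])
sl=Slerp([0,1],R.concatenate([a[1],b[1]]))
rows([(a[0]+f*(b[0]-a[0]),sl(f)) for f in(.5,1)],o)
E
```

```text
pocket [0.63187772 0.14202873 0.09218024]
scene 137.5 [193.2 233.7] [ 0.5014 -0.2591  0.0922]
scene 130.0 [271.3 222.7] [ 0.6399 -0.1529  0.0922]
scene 76.0 [322.3 131.6] [0.6337 0.1401 0.0922]
scene 60.5 [320.   88.5] [0.5665 0.2747 0.0922]
[[322.02435566 130.78595832]]
[0.59362408 0.14503936 0.15967724] [ 0.54828461 -0.26342576  0.15982896]
6.3 -205.4 -1.6 -0.0 0.1 -0.3; 12.7 -410.8 -3.2 -0.1 0.2 -0.5;
```

Call:
move_arm(series="0 -6 0 0 0 0; 1 -22 0 0 0 0; 1 -46 0 0 0 0; 2 -76 0 0 0 0; 3 -107 0 0 0 0; 4 -139 0 0 0 0; 5 -171 -1 0 0 0; 6 -203 -1 0 0 0")

```text
time: 20.03
position: [0.5683, -0.0585, 0.1561]
tool_rot: [0.039, 0.994, -0.004, 0.102]
ft_force: [0.6, 0.2, -0.6]
grip_width: 0.0117
grip_force: 45.0
```

Call:
move_arm(series="1 -32 0 0 0 0; 2 -64 0 0 0 0; 3 -96 0 0 0 0; 4 -128 -1 0 0 -0.3; 5 -158 -1 0 0 -0.5; 6 -183 -2 0 0 -0.5; 7 -200 -2 0 0 -0.5; 7 -207 -2 0 0 -0.5")

```text
time: 20.7
position: [0.5451, -0.266, 0.1567]
tool_rot: [0.036, 0.994, -0.005, 0.103]
ft_force: [0.0, 0.2, -1.3]
grip_width: 0.0115
grip_force: 45.0
```

Call:
move_arm(series="0 0 0 0 0 0; 0 0 0 0 0 0")

```text
time: 20.87
position: [0.5451, -0.2621, 0.1567]
tool_rot: [0.035, 0.994, -0.004, 0.102]
ft_force: [-0.5, 0.3, -1.1]
grip_width: 0.0119
grip_force: 45.0
```

```bash
python3 - <<'E'
from h import *
p=amber("scene",.09)
q=robot.camera("top")
print([(round(d["p"],2),np.round(d["xyz"],3)) for d in robot.tip_of(p,"lid_a")])
o=robot.get_obs();S=R.from_euler("ZY",[-4,-12],degrees=True);w=o["position"]+S.apply([.0235,0,-.074]);print("pocket",w,proj(p,w))
rows([tip(2,t,.02,u) for t,u in((-12,.047),(-9,.035),(-6,.024),(-2,.014),(2,.005),(6,0),(10,0),(14,0))],o)
E
```

```text
scene 123.0 [222.9 253.8] [ 0.5826 -0.268   0.09  ]
scene 47.5 [194.  236.5] [ 0.5058 -0.2632  0.09  ]
scene 131.0 [271.  223.1] [ 0.6392 -0.1529  0.09  ]
scene 81.0 [205.5 214.5] [ 0.4988 -0.2047  0.09  ]
[(0.95, array([ 0.627, -0.272, -0.002])), (0.95, array([ 0.774, -0.332,  0.001])), (0.74, array([ 0.629, -0.111, -0.005])), (0.74, array([ 0.583, -0.262,  0.086])), (0.58, array([ 0.61, -0.4 , -0.  ]))]
pocket [ 0.58386241 -0.26364753  0.08970606] [[224.43967096 252.48451553]]
-0.7 -2.3 10.7 -0.0 -0.2 0.1; -2.4 -2.3 21.6 -0.0 2.8 0.1; -4.4 -2.2 31.7 -0.0 5.8 0.1; -8.2 -2.2 40.9 -0.0 9.8 0.1; -12.3 -2.2 49.7 -0.0 13.8 0.1; -17.4 -2.3 54.9 -0.0 17.8 0.1; -23.5 -2.3 55.7 -0.0 21.8 0.1; -29.7 -2.3 57.0 -0.1 25.8 0.1;
```

Call:
move_arm(series="-1 -2.3 9 0 0 0; -2.5 -2.3 21 0 3 0; -4.5 -2.3 31.5 0 6 0; -8 -2.3 41 0 10 0; -12 -2.3 49.5 0 14 0; -17.5 -2.3 54.5 0 18 0; -23.5 -2.3 55.5 0 22 0; -29.5 -2.3 57 0 26 0")

```text
time: 21.68
position: [0.5867, -0.2668, 0.107]
tool_rot: [0.034, 0.992, 0.003, -0.125]
ft_force: [-0.3, 0.1, -1.3]
grip_width: 0.0116
grip_force: 45.0
```

```bash
python3 - <<'E'
from h import *
o=robot.get_obs();print(o["position"],o["ft_force"],tip(2,14)[0])
rows([tip(2,t) for t in(19,24,29,34,39,44,48,50)],o)
E
```

```text
[ 0.58674306 -0.26684506  0.10700024] [-0.27193813  0.06930732 -1.29684897] [ 0.58609494 -0.26606971  0.10749525]
-7.1 0.7 -1.8 -0.1 4.7 0.0; -15.3 0.7 -2.7 -0.1 9.7 0.0; -23.7 0.7 -3.1 -0.1 14.7 0.0; -31.8 0.7 -4.6 -0.1 19.7 0.0; -40.0 0.7 -5.3 -0.1 24.7 0.0; -48.2 0.7 -5.4 -0.1 29.7 0.0; -54.7 0.7 -4.9 -0.1 33.7 0.0; -58.0 0.7 -4.5 -0.1 35.7 0.0;
```

Call:
move_arm(series="-7 0 -2 0 4.6 0; -15 0 -3 0 9.6 0; -23.5 0 -3.3 0 14.6 0; -31.5 0 -4.8 0 19.6 0; -39.5 0 -5.5 0 24.6 0; -47.5 0 -5.6 0 29.6 0; -54.5 0 -5 0 33.6 0; -57.5 0 -4.6 0 35.6 0")

```text
time: 22.35
position: [0.6439, -0.2702, 0.0945]
tool_rot: [0.03, 0.906, 0.014, -0.422]
ft_force: [-0.5, 0.7, -1.1]
grip_width: 0.0115
grip_force: 45.0
```

Call:
move_arm(series="0 0 0 0 0 0; 0 0 0 0 0 0; 0 0 0 0 0 0")

```text
time: 22.6
position: [0.6428, -0.2715, 0.0981]
tool_rot: [0.032, 0.907, 0.014, -0.42]
ft_force: [-0.0, 0.2, -0.9]
grip_width: 0.0115
grip_force: 45.0
```

```bash
python3 - <<'E'
from h import *
amber("scene",.012);amber("top",.012)
o=robot.get_obs();print(o["position"],o["ft_force"],tip(2,50)[0])
rows([tip(2,50,.03,.012),tip(2,50,.045,.03),tip(2,45,.055,.06),tip(2,38,.06,.08),tip(2,31,.06,.09),tip(2,24,.06,.09),tip(2,17,.06,.09),tip(2,10,.06,.09)],o)
E
```

```text
scene 220.5 [254.5 266. ] [ 0.6407 -0.2334  0.012 ]
scene 136.5 [193.5 234. ] [ 0.4725 -0.2322  0.012 ]
scene 87.5 [269.  222.5] [ 0.6178 -0.1178  0.012 ]
top 149.0 [323.2 227.4] [ 0.4711 -0.2303  0.012 ]
top 21.5 [453.  176.1] [ 0.595  -0.5336  0.012 ]
top 61.0 [272. 164.] [ 0.6161 -0.1128  0.012 ]
top 66.5 [369. 116.] [ 0.7364 -0.3412  0.012 ]
[ 0.6428487  -0.27198267  0.09944121] [ 0.37555439  0.6906698  -1.39932229] [ 0.64396447 -0.27011634  0.0969957 ]
13.1 1.9 0.7 -0.1 0.4 -0.1; 36.6 1.9 0.5 -0.1 0.4 -0.1; 73.0 1.8 -7.3 -0.1 -4.6 -0.1; 100.8 1.7 -9.7 -0.1 -11.6 -0.1; 116.9 1.7 -8.4 -0.1 -18.6 -0.1; 125.8 1.7 -0.8 -0.1 -25.6 -0.1; 134.3 1.7 6.9 -0.1 -32.6 -0.1; 141.6 1.7 15.3 -0.1 -39.6 -0.1;
```

```bash
python3 - <<'E'
from h import *
p=robot.camera("scene");hsv=cv2.cvtColor(p["img"],cv2.COLOR_RGB2HSV)
print(proj(p,[[.608,-.268,.010],[.624,-.269,.012]]).round(1))
am=((hsv[...,0]>5)&(hsv[...,0]<22)&(hsv[...,1]>90))
print("\n".join("".join("#" if am[r,c] else ("o" if hsv[r,c,1]<60 and hsv[r,c,2]>110 else ".") for c in range(220,275)) for r in range(250,300)))
E
```

```text
[[234.8 272.4]
 [240.6 275.6]]
.....................................................#.
....................................................###
...................................................####
...................................................####
..................................................####.
.o...............................................####..
ooo...................................####.......###...
oooo..................................#####.....####...
ooooo...oo.o.............................###...####....
oooooooooooooo............................###..###.....
ooooooooooooooo............................##.####.....
ooooooooooooooo............................######......
oooooooooooooo...............................####......
.ooooooooooooo...............................###.......
..oooooooooooo......................o.......###........
..ooooooooooooo.....................oo.....####........
.oooooooooooooo...........................####.........
.ooooooooooooo............................###..........
.ooooooooooooo............................###..........
..ooo
[... 1030 characters left out ...]
............................
...................oooo................................
..................oooo.................................
.................oooo..................................
.................oooo..................................
................oooo...................................
................oooo...................................
...............oooo....................................
.......................................................
.......................................................
.......................................................
.......................................................
.......................................................
```

The lens disc (centre ≈ (238.5,278)) is clear of the nose and in lid 2. I'll retract and return the spoon to the pad.

Call:
move_arm(series="10 0.5 -0.5 0 0 0; 36 0.5 -1 0 0 0; 73 0.5 -9 0 -5 0; 100 0.5 -11 0 -12 0; 117 0.5 -10 0 -19 0; 125 0.5 -2 0 -26 0; 134 0.5 6 0 -33 0; 141 0.5 14 0 -40 0")

```text
time: 23.42
position: [0.541, -0.2643, 0.2002]
tool_rot: [0.035, 0.996, 0.0, -0.08]
ft_force: [-0.4, -0.8, -1.1]
grip_width: 0.0116
grip_force: 45.0
```

```bash
python3 - <<'E'
from h import *
amber("scene",.012)
rows([((.4440,-.0308,.148),down(193))])
E
```

```text
scene 176.0 [240. 277.] [ 0.6245 -0.2725  0.012 ]
scene 130.0 [271.3 222.7] [ 0.623  -0.1156  0.012 ]
94.7 223.2 67.8 1.4 -9.6 -17.1;
```

Call:
move_arm(series="8 20 4 0 -1 -1.5; 22 52 12 0.3 -2.5 -4; 37 88 22 0.5 -4 -7; 52 123 32 0.8 -5.5 -10; 67 158 43 1 -7 -12.5; 80 190 54 1.2 -8.5 -15; 90 213 63 1.4 -9.6 -17; 95 223 67 1.4 -9.6 -17")

```text
time: 24.13
position: [0.448, -0.0311, 0.1465]
tool_rot: [-0.115, 0.993, 0.001, -0.003]
ft_force: [-0.7, -0.6, -1.3]
grip_width: 0.0118
grip_force: 45.0
```

Call:
move_arm(series="0 0 0 0 0 0; 0 0 0 0 0 0; 0 0 0 0 0 0")

```text
time: 24.38
position: [0.4548, -0.0361, 0.1472]
tool_rot: [-0.113, 0.994, -0.002, 0.001]
ft_force: [0.6, -0.3, -0.7]
grip_width: 0.0119
grip_force: 45.0
```

```bash
python3 - <<'E'
from h import *
o=robot.get_obs();print(o["position"]);rows([((.4440,-.0308,.148),down(193)),((.4440,-.0308,.088),down(193))],o)
E
```

```text
[ 0.45484904 -0.03613559  0.14722925]
9.4 7.6 -0.8 -0.2 0.1 -0.0; 9.5 7.8 59.2 -0.2 0.1 -0.0;
```

Call:
move_arm(series="5 4 0 0 0 0; 9.5 7.5 8 0 0 0; 9.5 7.5 22 0 0 0; 9.5 7.5 36 0 0 0; 9.5 7.5 46 0 0 0; 9.5 7.5 50 0 0 0; 9.5 7.5 50 0 0 0; 9.5 7.5 50 0 0 0")

```text
time: 25.05
position: [0.4417, -0.0299, 0.0965]
tool_rot: [-0.113, 0.994, -0.001, -0.001]
ft_force: [0.9, 1.2, -0.3]
grip_width: 0.0117
grip_force: 45.0
```

```bash
python3 - <<'E'
from h import *
for i in range(3):
    p=robot.camera("scene");o=robot.get_obs();print(o["position"].round(4))
rows([((.4440,-.0308,.088),down(193))],o)
for d in robot.tip_of(p,"spoon"):print(d)
E
```

```text
[ 0.4418 -0.0298  0.0968]
[ 0.4418 -0.0297  0.0969]
[ 0.4418 -0.0296  0.097 ]
-1.9 -1.6 9.0 -0.1 -0.0 0.0; 
{'xyz': [0.3355, -0.1008, 0.0007], 'p': 0.98}
{'xyz': [0.4662, -0.0254, 0.0113], 'p': 0.57}
{'xyz': [0.3762, 0.1843, -0.0009], 'p': 0.5}
```

Call:
move_arm(series="-2 -1.5 3 0 0 0; -2 -1.5 6 0 0 0; -2 -1.5 8 0 0 0; -2 -1.5 9 0 0 0; -2 -1.5 9 0 0 0; -2 -1.5 9 0 0 0")

```text
time: 25.75
position: [0.4436, -0.0304, 0.0879]
tool_rot: [-0.113, 0.994, -0.001, -0.0]
ft_force: [-1.1, -0.7, 6.6]
grip_width: 0.0119
grip_force: 45.0
```

```bash
python3 - <<'E'
from h import *
o=robot.get_obs();print(o["position"],o["ft_force"])
E
```

```text
[ 0.44361135 -0.03037756  0.08785227] [-1.14994759 -0.73020179  6.62223157]
```

On the pad with 6.6 N contact. I'll release and retreat straight up.

Call:
move_arm(series="0 0 0 0 0 0; 0 0 0 0 0 0; 0 0 0 0 0 0; 0 0 0 0 0 0; 0 0 0 0 0 0; 0 0 0 0 0 0; 0 0 0 0 0 0", jaw=0.6)

```text
time: 26.33
position: [0.4435, -0.0303, 0.0873]
tool_rot: [-0.113, 0.994, -0.0, -0.001]
ft_force: [0.5, -0.0, 1.1]
grip_width: 0.0485
grip_force: 0.0
```

Call:
move_arm(series="0 0 -8 0 0 0; 0 0 -28 0 0 0; 0 0 -55 0 0 0; 0 0 -85 0 0 0; 0 0 -110 0 0 0; 0 0 -130 0 0 0; 0 0 -140 0 0 0; 0 0 -140 0 0 0")

```text
time: 27.0
position: [0.4451, -0.0305, 0.2303]
tool_rot: [-0.113, 0.994, -0.002, 0.002]
ft_force: [-0.6, -0.6, -0.6]
grip_width: 0.0523
grip_force: 0.0
```

Call:
move_arm(series="25 20 0 0 0 0; 55 50 0 0 0 0; 80 85 0 0 0 0; 95 120 0 0 0 0; 100 155 0 0 0 0; 100 190 0 0 0 0; 100 210 0 0 0 0; 100 215 0 0 0 0")

```text
time: 27.67
position: [0.2958, 0.1588, 0.227]
tool_rot: [-0.115, 0.993, -0.0, -0.002]
ft_force: [0.4, -0.1, 0.2]
grip_width: 0.0523
grip_force: 0.0
```

```bash
python3 - <<'E'
from h import *
amber("scene",.012)
for n in("scene","top"):
    p=robot.camera(n)
    for t in("spoon_grip","spoon","door_pull","lid_a","lid_fitted","terminal_block","hex_key"):
        print(n,t,[(round(d["p"],2),np.round(d["xyz"],3).tolist()) for d in robot.tip_of(p,t)])
E
```

```text
scene 159.0 [239.8 277.2] [ 0.6243 -0.2731  0.012 ]
scene 139.5 [193.2 233.5] [ 0.4712 -0.2315  0.012 ]
scene 132.0 [271.  223.1] [ 0.6229 -0.1168  0.012 ]
scene spoon_grip [(0.84, [0.437, -0.033, 0.078]), (0.61, [0.331, -0.13, 0.104]), (0.57, [0.473, -0.235, -0.003])]
scene spoon [(0.74, [0.467, -0.029, 0.001]), (0.58, [0.331, -0.098, 0.003])]
scene door_pull []
scene lid_a [(0.89, [0.776, -0.335, -0.001]), (0.88, [0.626, -0.113, -0.003]), (0.79, [0.609, -0.401, -0.001]), (0.63, [0.629, -0.271, -0.003])]
scene lid_fitted [(0.85, [0.472, -0.232, -0.001])]
scene terminal_block [(0.83, [0.766, -0.014, 0.004])]
scene hex_key [(0.54, [0.377, 0.184, 0.002])]
top spoon_grip [(0.85, [0.441, -0.029, 0.084]), (0.64, [0.33, -0.132, 0.11])]
top spoon [(0.96, [0.334, -0.096, -0.001]), (0.63, [0.465, -0.027, 0.003])]
top door_pull [(0.67, [0.585, 0.258, 0.053])]
top lid_a [(0.97, [0.773, -0.335, -0.001]), (0.65, [0.626, -0.27, -0.003]), (0.59, [0.606, -0.404, 0.001]), (0.58, [0.626, -0.114, 0.004])]
top lid_fitted [(0.25, [0.628, -0.267, 0.0])]
top terminal_block []
top hex_key [(0.7, [0.378, 0.194, -0.001])]
```

Both lenses are in their lids, the spoon is standing, the door is open and nothing else has moved, so I'll hand in.

```bash
python3 -c "
from rig import robot
print(robot.hand_in())"
```

```text
the job is handed in; nothing more can be done
None
```

The job is handed in at about 28 s: each empty lid holds one amber lens, the door is fully open, and the spoon stands upright on its pad. The last camera check showed the lids, terminal block and hex key where they started.

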